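# Lock the turning sample carousel with its index pin

### The job

The sample carousel keeps idling round on its drive and has to be locked for loading. Take the steel index pin from its stand, put its nose through the slot of the fixed bridge and press it lightly on the turning disc to slow the disc down, until the hole in the disc stops under the slot and the pin goes in; never lean hard on the disc. Push the pin fully home so that its collar sits flat on the bridge, let go, and leave the disc locked and the other things on the bench undisturbed.

Things in the scene. Friction and masses are not known exactly. Their poses are not given: they have to be found in the camera images.
- carousel: Fixed white sample carousel, 256 mm across, with a turning disc and, on its own -y side, a fixed aluminium bridge over the disc's rim: a plate 70 mm (along the carousel's x) by 73 mm (y), 20 mm thick, underside 80 mm and top 100 mm above the bench, on an upright outside the rim; 13 mm gap to the disc. Origin: on the bench, on the disc's vertical axis; z up.
- slot (a point): Centre of the upper mouth of the slot straight down through the bridge: 95 mm from the disc's axis towards the carousel's -y, 100 mm above the bench. The slot is 14 mm wide along the carousel's x (the way the disc passes under it) and 22 mm long along its y (towards the disc's axis). Axes as the carousel's.
- disc (a joint): Angle of the disc, growing without end as it turns counter-clockwise seen from above; at 0 and every full turn (2 pi) its hole is exactly under the slot. A weak drive with a slip clutch turns it at about 2.5 rad/s; stalled it pushes with 0.15 N m, less in proportion to the speed. Let go, it is back at full speed in 0.2 s. Pin pressure of some 2 to 5 N (friction unknown) stalls it.
- hub (a joint): How far the disc's soft sprung hub is pushed down, in m: 0 when free. Pressed from above the disc begins to sink at about 0.4 N, sinks 1 mm for each further newton and meets a hard stop at 8 mm. When the hole comes under a pressing pin the disc springs up round it. More than 15 N on the disc would harm it.
- disc_axis (a point): Centre of the upper face of the grey plastic disc, on its axis, 67 mm above the bench. The disc is 228 mm across and 12 mm thick; a steel boss 40 mm across and 10 mm high and, on a circle of 56 mm radius, twelve low vial caps stand on it.
- hole (a point): Centre of the upper mouth of the one through hole in the disc, a round hole 16.5 mm in diameter, 95 mm from the disc's axis, near the rim; turns with the disc.
- pin: Loose steel index pin, about 0.25 kg, upright in its stand. Origin: on its axis at the underside of its collar; z up. Above: a round collar 34 mm across, 5 mm thick, then a square head 26 x 26 mm, 34 mm tall (top at 39 mm), sides along the pin's x and y. Below: a round shank 12 mm in diameter, 52 mm long, with a hemispherical nose. Fully home, the nose is 7 mm below the disc's underside.
- pin_tip (a point): The lowest point of the pin's nose, 52 mm below the pin's origin on its axis.
- pin_stand: Fixed white plastic block 60 x 60 mm, 61 mm high, with an upright round hole 14 mm in diameter and 56 mm deep in the middle that holds the pin; the pin's collar lies on its top. Origin: centre of its underside.
- beaker: Bystander: clear plastic beaker, 68 mm across and 85 mm high. Origin: centre of its underside.
- jar: Bystander: amber jar with a lid, 60 mm across and 90 mm high. Origin: centre of its underside.
- tip_box: Bystander: closed pipette-tip box, 87 mm by 122 mm, 53 mm high. Origin: centre of its underside.
Mind the look-alikes: they are no part of the job. Several things have the shape of the pin; the one meant has the colours described above.

How it is judged:
On the way, in this order (a step that is already met when the one before it is completed fails the run):
1. the pin's nose, inside the slot and pressing on the face of the disc, has slowed the disc to under 2 rad/s while still outside the hole (contact force between pin and disc above 0.3 N and horizontal distance between pin_tip and slot below 0.01 m and z of pin_tip in the frame of hole above -0.0025 m and velocity of joint disc below 2 rad/s), for 0.04 s.
2. the pin has gone into the hole and the disc has stopped (horizontal distance between pin_tip and hole below 0.008 m and z of pin_tip in the frame of hole below -0.003 m and velocity of joint disc below 0.1 rad/s), for 0.2 s.
At the end, for the whole second after the job is handed in: The pin stands upright (within 0.12 rad) through slot and hole with its collar on the bridge (within 2.5 mm of its top), its nose below the disc's underside; the hole is under the slot (within 9 mm of its centre), disc and pin are at rest and the pin is released (z of pin in the frame of slot between -0.003 and 0.0025 m and horizontal distance between each of pin, hole and slot below 0.009 m and horizontal distance between pin_tip and hole below 0.008 m and z of pin_tip in the frame of hole below -0.014 m and angle between pin's own z axis and vertical below 0.12 rad and velocity of joint disc between -0.05 and 0.05 rad/s and linear speed of pin below 0.02 m/s); the robot touches nothing.
It fails at once if the disc is pressed or struck with more than 15 N (contact force between anything else and disc above 15 N).
It fails at once if a bystander (beaker, jar, tip box) is moved by more than 15 mm (distance of any of beaker, jar, tip_box from where it was at the start of the episode above 0.015 m).
It also fails if it takes over 58 s, if anything falls off the work surface, if the arm or the gripper's body presses on something with over 40 N, if the wrist force passes 120 N, or if a joint passes its speed limit or range.

### The arm

A 6-joint arm with a two-finger parallel gripper is mounted at the origin on the work surface. World frame = base frame: x ahead of the robot, y to its left, z up, the work surface at z = 0. Lengths are in m, angles in rad, forces in N, time in s.
With the tool pointing down it reaches from about 0.3 to 0.95 m from the base axis. Payload 3.1 kg.
Tool frame: the origin (TCP) lies on the centre line of the jaws, within the pads' length; the fingertips stand 14 mm ahead of it and the grasp point (between the pads) lies 5 mm behind it; z points along the fingers, y is the direction in which the jaws open and shut (so a half turn about z gives the same grasp; the last joint's range is limited). The gripper opens to 85 mm and grips with 20 to 120 N. Pads are 22 mm wide; open, the fingers measure 114 mm over their backs; the gripper's body (76 mm by 85 mm) begins 54 mm behind the grasp point. The pads swing forward as they close: fully open they stand 13 mm farther back than shut.
Start: joints at [-1.189, 0.308, 1.634, -0, 1.2, -0.07], TCP at [0.273, -0.562, 0.245] pointing down, gripper open.
Joint ranges: [-3.06, 3.06], [-0.79, 1.96], [0.05, 2.63], [-1.19, 4.34], [0.05, 2.64], [-2.94, 2.94]. Speed limits (rad/s): [2.79, 2.79, 3.14, 3.14, 3.14, 3.14].

### API

Orientations are given as [roll, pitch, yaw] about the fixed x, y, z axes, in that order (R = Rz(yaw) Ry(pitch) Rx(roll)).
In Python, from workcell import * gives the robot as it stands. The module is installed in compiled form; this text tells all that it offers.
- The arm moves only by the tool apply_moves, never from a script. Its argument "plan" is a list of rows, each a list of 5 numbers: the closure, from 0 (fully open) to 1 (shut), then the shift along the tool's x, y, z in cm, then the turn about the tool's z in rad. In form: [[jaw, tx, ty, tz, roll], ...]. A call has 1 to 12 rows; each row is the pose to reach, as a shift and turn from the pose commanded when the call began, along the tool's axes at that moment; what a row does not reach only later rows make up. A row lasts 1/10 s, in which the tool goes at most 50 mm and 8.59 degrees, less where a joint would pass 70% of its speed; a pose out of reach is approached as far as the arm can. A call with a gripper value outside its range is refused whole. The fingers move at their own pace and stop on an object; the grip force is fixed at half the most. Time passes only in rows, so rows that repeat a pose let the fingers close. It gives the time, the measured TCP pose, the force and the opening at its end, in the units of the state.
- sense(): the state, without advancing time (a new reading comes with each control period).
- snapshot(name): name is "side" or "top" or "wrist"; returns the picture (420x560x3 uint8, red, green, blue); there is no depth.
- calibration(name): a dict with "mtx" (3x3 intrinsics, pixels), "R" (3x3) and "t" (3): a world point X has camera coordinates R X + t; the wrist camera has in their place "tool_from_camera" (4x4, takes a point from camera to tool coordinates, whose origin is the TCP and whose axes are the flange's). Camera axes: x right, y down, z forward; pixel columns grow to the right and rows downward; lengths in m; the calibration is good to about 2 mm. A picture is of the moment at which its call begins: read the wrist's pose just before it. calibration takes no time and is no camera call.
- close_job(): hands the job in, once; it reports no verdict.
Trained networks look in the newest picture that a camera, given by its name, has taken for a name from the list of things; names that differ only in an ending like _2 or _b are one class to them, and where a whole thing is asked for, a point or a joint stands for the part that bears it (a point fixed in the world has none). Each returns a list of dicts, best first, with "conf" (0 to 1); they miss things now and then, are a little off and sometimes report something else, mostly with a low value. They report only what shows in the picture. A call takes as long as a camera call. They do not tell look-alikes from the thing itself.
- boxes_of(label, camera): "uv" ([column, row] in pixels, amid what is visible of it).
- regions_of(label, camera): "pixels" (420x560 bool, what is visible of it) and "uv" ([column, row] in pixels, amid what is visible of it).
The state is a dict: "t": time; "joint_positions": joint angles; "joint_vel": joint speeds; "joint_torque": joint torques, N m; "ee_pos": TCP position; "eef_rot": TCP orientation; "wrist_force": force on the tool from outside, world axes, zero at the start; "torque": the same for the moment, N m; "opening": opening from 0.0 (shut) to 1.0 (fully open).
Only numpy, scipy, OpenCV 4.12 (cv2) and the standard library are available. Lean on these libraries where they do the work, as an engineer would, in place of code of your own. Each camera call takes 0.05 s, during which the arm holds its last target.

## Working session

There is one attempt and no reset: what is moved stays moved. The work goes in short steps, Python scripts to look and compute and a tool call to move; the robot and the scene stay as the last step left them, time stands still between calls to the robot, and variables do not carry over. Pictures are saved under pics/ and viewed, and the job is handed in when it is done.

Besides the shell and the picture viewer there is one more tool, called as name(argument=value, ...), one argument or row to a line, values as JSON. apply_moves: Moves the arm, as the interface text tells. Its arguments: {"type":"object","properties":{"plan":{"type":"array","items":{"type":"array","items":{"type":"number"}}}},"required":["plan"]}

```bash
mkdir -p pics; cat > h.py <<'E'
from workcell import *
import numpy as np, cv2
def save(n,img): cv2.imwrite('pics/'+n+'.png',cv2.cvtColor(np.asarray(img),cv2.COLOR_RGB2BGR))
E
python3 - <<'E'
from h import *
s=sense(); print(s)
for c in ['side','top','wrist']:
    k=calibration(c); print(c,{a:np.round(b,4).tolist() for a,b in k.items()})
    save(c+'0',snapshot(c))
E
```

```text
{'t': 0.0, 'joint_positions': array([-1.18872597e+00,  3.09020717e-01,  1.63524366e+00, -5.98279737e-06,
        1.19968823e+00, -6.97163673e-02]), 'joint_vel': array([ 0.00147268,  0.00102849,  0.00065175,  0.00122148,  0.00128461,
       -0.00167411]), 'joint_torque': array([ 9.64828760e-04, -4.15257668e+01, -2.76666713e+01,  4.73644377e-05,
        1.02076633e-02,  7.44524698e-06]), 'ee_pos': array([ 0.27251803, -0.56155029,  0.24401005]), 'eef_rot': array([-3.13923804e+00, -1.58837454e-04,  4.51788712e-01]), 'wrist_force': array([ 0.13856804, -0.34694573,  1.35749855]), 'torque': array([ 0.01490248,  0.03022217, -0.03349226]), 'opening': 0.9998449246387795}
side {'mtx': [[503.654, 0.0, 287.0312], [0.0, 503.654, 208.7855], [0.0, 0.0, 1.0]], 'R': [[0.9737, -0.2272, -0.0181], [-0.155, -0.6022, -0.7831], [0.167, 0.7653, -0.6216]], 't': [-0.5235, 0.1862, 1.2936]}
top {'mtx': [[539.494, 0.0, 284.6063], [0.0, 539.494, 212.4388], [0.0, 0.0, 1.0]], 'R': [[0.0062, -0.9997, 0.0255], [-0.9941, -0.009, -0.1082], [0.1084, -0.0246, -0.9938]], 't': [0.006, 0.5894, 1.2996]}
wrist {'mtx': [[367.4132, 0.0, 281.1304], [0.0, 367.4132, 203.455], [0.0, 0.0, 1.0]], 'tool_from_camera': [[0.0007, -0.9524, -0.3047, 0.0777], [1.0, 0.0006, 0.0004, -0.0002], [-0.0002, -0.3047, 0.9524, -0.1293], [0.0, 0.0, 0.0, 1.0]]}
```

View pics/side0.png

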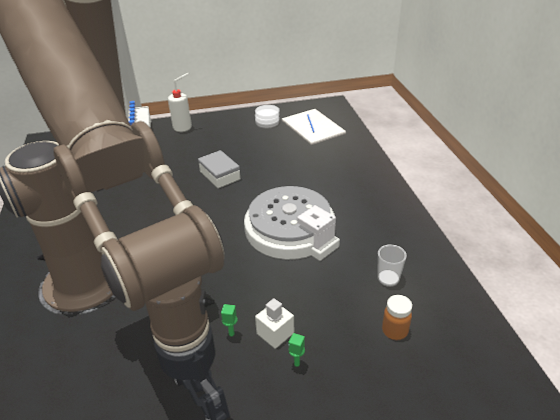

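View pics/top0.png

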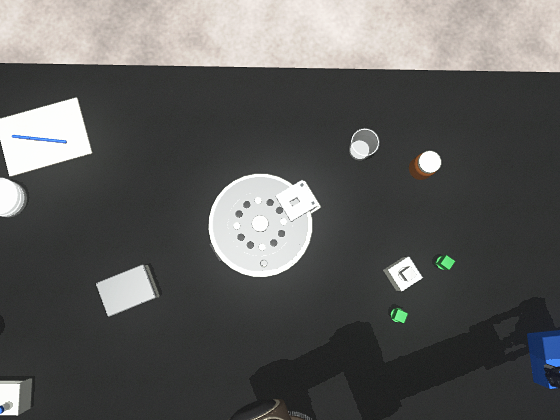

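View pics/wrist0.png

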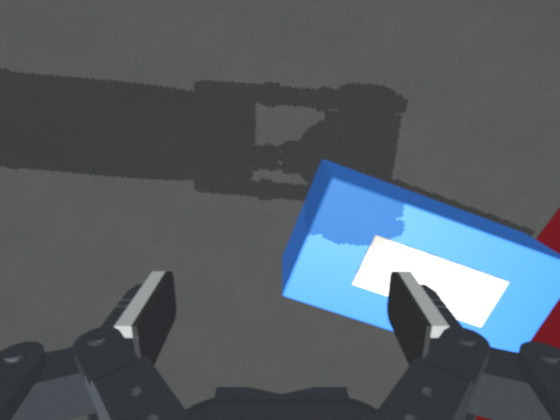

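The side view shows the steel pin in its white stand at about (275,315), with green look-alikes at (230,315) and (297,348). In the top view the stand is at about (403,272), the carousel centre at (260,223), the bridge slot at (295,202) and the hole at (264,263). Next I'll triangulate.

```bash
cat >> h.py <<'E'
def ray(c,uv):
    k=calibration(c); d=np.linalg.inv(k['mtx'])@np.array([uv[0],uv[1],1.]); 
    return -k['R'].T@k['t'], k['R'].T@d
def atz(c,uv,z):
    o,d=ray(c,uv); return o+d*(z-o[2])/d[2]
def tri(a,b):
    A=np.zeros((3,3));B=np.zeros(3)
    for c,uv in (a,b):
        o,d=ray(c,uv); d=d/np.linalg.norm(d); P=np.eye(3)-np.outer(d,d); A+=P;B+=P@o
    return np.linalg.solve(A,B)
def proj(c,X):
    k=calibration(c); p=k['mtx']@(k['R']@np.asarray(X)+k['t']); return p[:2]/p[2]
E
python3 - <<'E'
from h import *
for c in ['top','side']:
    img=snapshot(c); save(c+'1',img)
    s=3
    for n in ['pin','pin_stand','hole','slot']:
        try:
            r=boxes_of(n,c); print(c,n,[(np.round(x['uv'],1).tolist(),round(x['conf'],2)) for x in r][:5])
        except Exception as e: print(n,e)
    if c=='top':
        a=cv2.resize(img[160:290,200:330],None,fx=4,fy=4,interpolation=2); b=cv2.resize(img[240:305,370:435],None,fx=4,fy=4,interpolation=2)
    else:
        a=cv2.resize(img[180:265,235:350],None,fx=5,fy=5,interpolation=2); b=cv2.resize(img[290:355,245:315],None,fx=4,fy=4,interpolation=2)
    H=max(a.shape[0],b.shape[0]); o=np.zeros((H,a.shape[1]+b.shape[1],3),np.uint8); o[:a.shape[0],:a.shape[1]]=a;o[:b.shape[0],a.shape[1]:]=b
    print(o.shape); save(c+'zoom',o)
E
```

```text
top pin [([442.5, 262.8], 0.76), ([407.1, 272.0], 0.5), ([397.8, 311.9], 0.48)]
top pin_stand [([399.4, 273.2], 0.72), ([256.8, 224.7], 0.53), ([128.2, 291.8], 0.5)]
top hole [([256.9, 223.6], 0.63)]
top slot [([260.5, 226.5], 0.8)]
(520, 780, 3)
side pin [([297.1, 346.3], 0.88), ([274.3, 305.9], 0.61), ([227.2, 318.6], 0.59)]
side pin_stand [([276.7, 326.3], 0.55)]
side hole [([283.7, 210.6], 0.92)]
side slot [([289.5, 222.5], 0.57)]
(425, 855, 3)
```

View pics/topzoom.png

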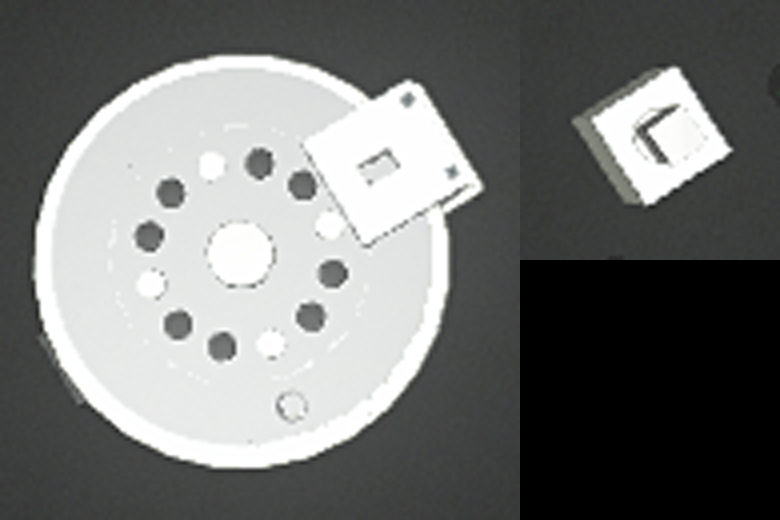

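View pics/sidezoom.png

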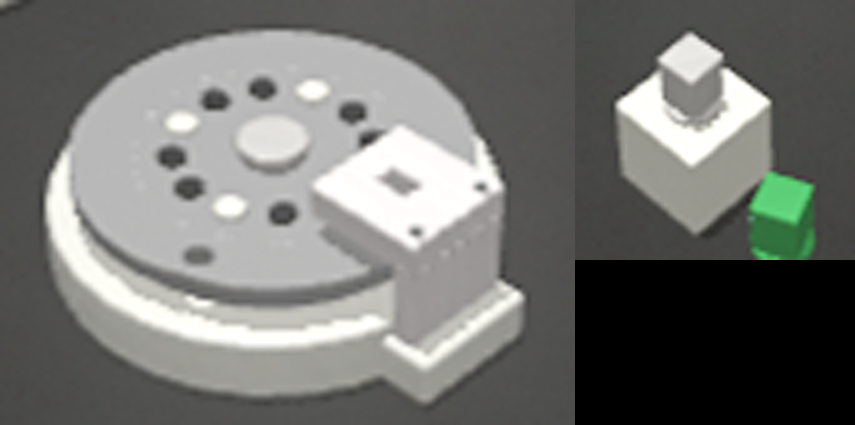

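```bash
python3 - <<'E'
from h import *
Z=lambda x,y:(200+x/4-.125*3,160+y/4-.375)
ZS=lambda x,y:(235+x/5-.4,180+y/5-.4)
P=lambda x,y:(370+(x-520)/4-.4,240+y/4-.4)
PS=lambda x,y:(245+(x-575)/4-.4,290+y/4-.4)
print('slot',tri(('top',Z(379,166)),('side',ZS(398,181))),atz('top',Z(379,166),.1),atz('side',ZS(398,181),.1))
print('boss',tri(('top',Z(240,254)),('side',ZS(274,135))),atz('top',Z(240,254),.077),atz('side',ZS(274,135),.077))
print('head',tri(('top',P(684,136)),('side',PS(691,57))),atz('top',P(684,136),.1),atz('side',PS(691,57),.1))
c=[atz('top',Z(*q),.1)[:2] for q in ((303,146),(410,82),(474,190),(368,246))]
c=np.array(c);print(c, np.linalg.norm(np.roll(c,-1,0)-c,axis=1))
e=np.roll(c,-1,0)-c; print(np.degrees(np.arctan2(e[:,1],e[:,0])))
d=np.array([atz('top',P(*q),.061)[:2] for q in ((592,100),(680,67),(731,150),(648,206))]);e=np.roll(d,-1,0)-d
print(d.mean(0),np.linalg.norm(e,axis=1),np.degrees(np.arctan2(e[:,1],e[:,0])))
for l in ('tip_box','beaker','jar'): print(l,[(np.round(x['uv']),round(x['conf'],2)) for x in boxes_of(l,'top')][:2])
E
```

```text
slot [ 0.60946686 -0.01065121  0.10160039] [ 0.6088074 -0.010566   0.1      ] [ 0.61090944 -0.00878034  0.1       ]
boss [0.56011718 0.07046189 0.08008898] [0.55831921 0.07084517 0.077     ] [0.56308306 0.07419028 0.077     ]
head [ 0.44277239 -0.2810476   0.10385847] [ 0.44142208 -0.28185815  0.1       ] [ 0.44467893 -0.27788911  0.1       ]
[[ 0.620215    0.03412372]
 [ 0.65891312 -0.0286423 ]
 [ 0.5951422  -0.06641506]
 [ 0.56160927 -0.00433489]] [0.07373681 0.07411823 0.07055781 0.07009776]
[ -58.34427619 -149.3609126   118.3759278    33.27392961]
[ 0.44444017 -0.279211  ] [0.05716362 0.05771287 0.06071483 0.0708127 ] [ -69.3966935  -148.88371724  123.50392331   27.50679562]
tip_box [(array([125., 289.]), 0.9)]
beaker [(array([364., 145.]), 0.68), (array([251., 226.]), 0.37)]
jar [(array([426., 166.]), 0.77)]
```

The triangulated slot (0.609,-0.010, z≈0.101) and head top (0.443,-0.281, z≈0.104) agree with the stated heights, and the boss-to-slot distance is about 95 mm. I'll move over the pin and look with the wrist camera.

apply_moves(
  plan=[
    [0.3, 5, -3.2, 0, 0],
    [0.3, 10, -6.5, 0, 0],
    [0.3, 15, -9.7, 0, 0],
    [0.3, 20, -13, 0, 0],
    [0.3, 25, -16.2, 0, 0],
    [0.3, 27.6, -17.9, 0, 0],
    [0.3, 27.6, -17.9, 0, 0],
    [0.3, 27.6, -17.9, 0, 0],
  ],
)

```text
t: 1.6
ee_pos: [0.4446, -0.2775, 0.2455]
eef_rot: [-3.141, -0.001, 0.457]
wrist_force: [0.3, -0.4, 0.3]
opening: 0.7
```

```bash
cat >> h.py <<'E'
from scipy.spatial.transform import Rotation as Ro
def wpose():
    s=sense(); T=np.eye(4); T[:3,:3]=Ro.from_euler('xyz',s['eef_rot']).as_matrix(); T[:3,3]=s['ee_pos']
    return T@calibration('wrist')['tool_from_camera']
def wray(T,uv):
    d=np.linalg.inv(calibration('wrist')['mtx'])@np.array([uv[0],uv[1],1.]); return T[:3,3],T[:3,:3]@d
def watz(T,uv,z):
    o,d=wray(T,uv); return o+d*(z-o[2])/d[2]
def wproj(T,X):
    p=calibration('wrist')['mtx']@(np.linalg.inv(T)@np.append(X,1))[:3]; return p[:2]/p[2]
E
python3 - <<'E'
from h import *
T=wpose(); np.save('T1.npy',T); img=snapshot('wrist'); np.save('w1.npy',img); save('w1',img); s=sense();print(s['t'],s['ee_pos'],s['eef_rot'],s['opening'])
print([(x['uv'],x['conf']) for x in boxes_of('pin','wrist')])
E
```

```text
1.65 [ 0.4437985  -0.27931144  0.24547593] [3.14115896e+00 1.77188449e-05 4.55567485e-01] 0.7016063250116695
[([283.6, 191.0], 0.91), ([392.2, 203.4], 0.79), ([219.0, 263.7], 0.59)]
```

View pics/w1.png

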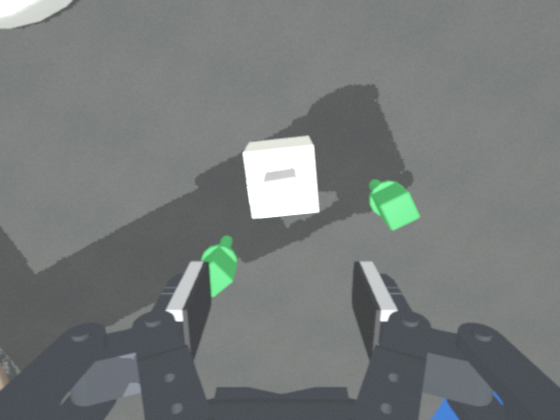

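The wrist view shows the stand at (282,180) with the pin head on it, nearly white on white. The green pins are at (395,205) and (218,268). I'll enlarge it with more contrast.

```bash
python3 - <<'E'
from h import *
im=np.load('w1.npy')[125:230,235:335].astype(float); print(im.max((0,1)))
o=np.clip((im-170)*255/85,0,255).astype(np.uint8); save('w1z',cv2.resize(o,None,fx=5,fy=5,interpolation=cv2.INTER_NEAREST))
E
```

```text
[255. 255. 255.]
```

View pics/w1z.png

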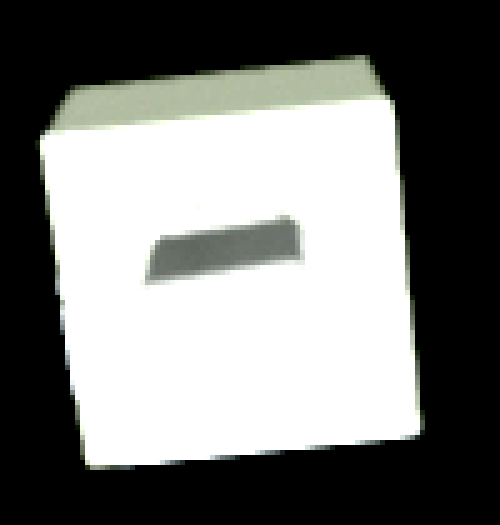

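```bash
python3 - <<'E'
from h import *
T=np.load('T1.npy')
f=lambda x,y:(235+x/5-.4,125+y/5-.4)
c=np.array([watz(T,f(*q),.061)[:2] for q in((42,133),(393,98),(422,434),(90,468))]);e=np.roll(c,-1,0)-c
print(c.mean(0),np.linalg.norm(e,axis=1),np.degrees(np.arctan2(e[:,1],e[:,0])))
b=np.array([watz(T,f(*q),.1)[:2] for q in((147,284),(302,259))]);d=b[1]-b[0];L=np.linalg.norm(d);print(b,L,np.degrees(np.arctan2(d[1],d[0])))
n=np.array([d[1],-d[0]])/L
for n in(n,-n): print(b.mean(0)+n*.013)
r=np.array([watz(T,f(*q),.066)[:2] for q in((160,238),(296,217))]);d=r[1]-r[0];print(r,np.linalg.norm(d),np.degrees(np.arctan2(d[1],d[0])))
E
```

```text
[ 0.44233357 -0.27920033] [0.06034584 0.06093622 0.06044691 0.06146549] [ -58.09169728 -147.35027833  122.41115531   32.55129277]
[[ 0.44573178 -0.2620248 ]
 [ 0.45980336 -0.28166535]] 0.024161139657807758 -54.38008709354211
[ 0.44219989 -0.27941635]
[ 0.46333525 -0.26427381]
[[ 0.44560461 -0.26286987]
 [ 0.45920195 -0.28217395]] 0.023612187976665013 -54.84003486877319
```

Pin axis is at (0.442,-0.279) by the stand outline, and the head's far edge gives the same. The head's sides lie at -54.5°, so I turn the jaws +9.4° and descend to TCP z=0.085, which keeps the fingertips above the collar.

apply_moves(
  plan=[
    [0.3, -0.14, -0.07, 3, -0.08],
    [0.3, -0.14, -0.07, 6, -0.164],
    [0.3, -0.14, -0.07, 9, -0.164],
    [0.3, -0.14, -0.07, 12, -0.164],
    [0.3, -0.14, -0.07, 14, -0.164],
    [0.3, -0.14, -0.07, 15.5, -0.164],
    [0.3, -0.14, -0.07, 16, -0.164],
    [0.3, -0.14, -0.07, 16, -0.164],
    [0.3, -0.14, -0.07, 16, -0.164],
  ],
)

```text
t: 2.6
ee_pos: [0.4418, -0.2819, 0.086]
eef_rot: [3.14, -0.0, 0.615]
wrist_force: [-0.3, 0.1, 0.7]
opening: 0.697
```

```bash
python3 - <<'E'
from h import *
s=sense();print(s['ee_pos'],s['eef_rot'],s['wrist_force'],s['opening'])
T=wpose(); img=snapshot('wrist'); save('w2',img)
E
```

```text
[ 0.44178144 -0.28189424  0.08604537] [ 3.14005409e+00 -3.50904115e-04  6.14782939e-01] [-0.33986742  0.09592981  0.71932654] 0.696506471715618
```

View pics/w2.png

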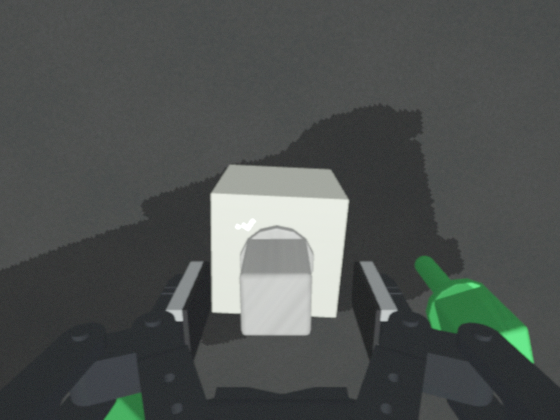

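The head is between the jaws but its centre (275) sits left of the jaw centre (281), about 2 mm off. I'll compute the offset.

```bash
python3 - <<'E'
from h import *
s=sense();T=wpose();print(s['ee_pos'],s['eef_rot'])
R=Ro.from_euler('xyz',s['eef_rot']).as_matrix()
for q in((241,275),(310,275),(310,334),(243,334),(276,304)):
    print(np.round(R.T@(watz(T,q,.1)-s['ee_pos']),4))
E
```

```text
[ 0.44202312 -0.28183211  0.08634939] [ 3.13948770e+00 -5.61377093e-04  6.15085154e-01]
[ 0.0143 -0.0143 -0.0137]
[ 0.0143  0.01   -0.0136]
[-0.0103  0.0106 -0.0136]
[-0.0103 -0.0144 -0.0137]
[ 0.0026 -0.0021 -0.0137]
```

apply_moves(
  plan=[
    [0.3, 0.2, -0.2, 0, 0],
    [0.3, 0.2, -0.2, 0, 0],
    [0.6, 0.2, -0.2, 0, 0],
    [0.8, 0.2, -0.2, 0, 0],
    [1, 0.2, -0.2, 0, 0],
    [1, 0.2, -0.2, 0, 0],
    [1, 0.2, -0.2, 0, 0],
    [1, 0.2, -0.2, 0, 0],
    [1, 0.2, -0.2, 0, 0],
  ],
)

```text
t: 3.55
ee_pos: [0.4423, -0.2782, 0.0857]
eef_rot: [3.141, -0.0, 0.616]
wrist_force: [0.4, 0.2, 5.4]
opening: 0.294
```

```bash
python3 - <<'E'
from h import *
s=sense();print(s['ee_pos'],s['eef_rot'],s['wrist_force'],s['torque'],s['opening'])
T=wpose(); img=snapshot('wrist'); save('w3',img)
E
```

```text
[ 0.44232012 -0.27817889  0.08574656] [ 3.14083290e+00 -3.93762115e-04  6.15790285e-01] [0.35875611 0.17536293 5.39021704] [ 0.18106627  0.00174671 -0.02095486] 0.2940342408319811
```

View pics/w3.png

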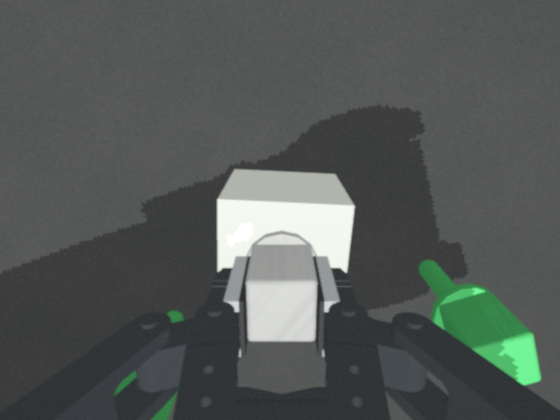

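Grasped: the opening is 25 mm and the head sits square between the pads. I'll lift it and go to a viewing point 60 mm short of the slot.

apply_moves(
  plan=[
    [1, 0, 0, -1.5, 0],
    [1, 0, 0, -4, 0],
    [1, 0, 0, -8, 0],
    [1, 0, 0, -12, 0],
    [1, 0, 0, -16, 0],
    [1, 4, -2.1, -16, 0],
    [1, 8, -4.3, -16, 0],
    [1, 12, -6.4, -16, 0],
    [1, 16, -8.5, -16, 0],
    [1, 20, -10.6, -16, 0],
    [1, 23.1, -12.3, -16, 0],
    [1, 23.1, -12.3, -16, 0],
  ],
)

```text
t: 4.8
ee_pos: [0.5598, -0.0399, 0.2434]
eef_rot: [-3.138, 0.0, 0.621]
wrist_force: [0.0, 0.5, -3.1]
opening: 0.296
```

apply_moves(
  plan=[
    [1, 0, 0, 0, 0],
    [1, 0, 0, 0, 0],
    [1, 0, 0, 0, 0],
    [1, 0, 0, 0, 0],
  ],
)

```text
t: 5.2
ee_pos: [0.5589, -0.0452, 0.2451]
eef_rot: [-3.141, 0.0, 0.614]
wrist_force: [-0.2, 0.2, -3.3]
opening: 0.292
```

```bash
python3 - <<'E'
from h import *
for i in range(2):
    s=sense();print(s['t'],s['ee_pos'],s['eef_rot'],s['wrist_force'],s['opening'])
    T=wpose(); np.save('T4.npy',T); img=snapshot('wrist'); np.save('w4.npy',img)
save('w4',img)
save('side4',snapshot('side'))
E
```

```text
5.2 [ 0.55894159 -0.04520841  0.24507843] [-3.14137855e+00  4.35575565e-04  6.14012462e-01] [-0.20719612  0.21543571 -3.34184019] 0.2920291545542713
5.25 [ 0.55908625 -0.04512373  0.24522618] [-3.14157792e+00  1.99608520e-04  6.14186671e-01] [ 0.2586983   0.10847942 -2.38524313] 0.2969910063443425
```

View pics/w4.png

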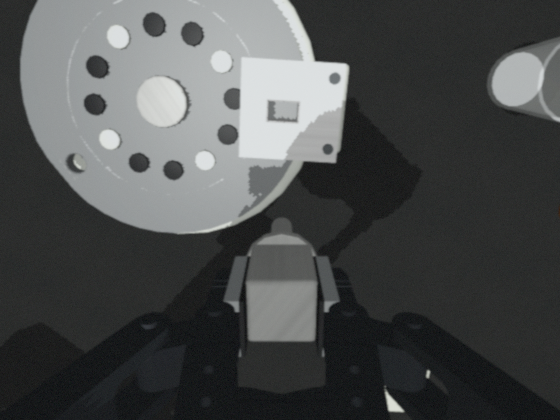

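View pics/side4.png

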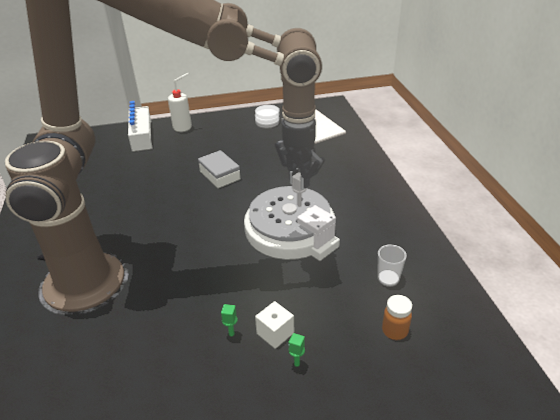

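Pin is held, with the nose tip visible at about (282,218) in the wrist view. The slot is at (283,110). I'll zoom in.

```bash
python3 - <<'E'
from h import *
im=np.load('w4.npy'); a=cv2.resize(im[50:170,230:355],None,fx=4,fy=4,interpolation=cv2.INTER_CUBIC); b=cv2.resize(im[205:265,240:325],None,fx=4,fy=4,interpolation=cv2.INTER_CUBIC)
b=np.clip(b.astype(float)*1.8,0,255).astype(np.uint8)
o=np.zeros((480,500+340,3),np.uint8)[:, :800]; 
o=np.zeros((480,800,3),np.uint8);o[:,:500]=a;o[:240,500:800]=b[:,20:320];save('w4z',o)
E
```

```text
(no output)
```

View pics/w4z.png

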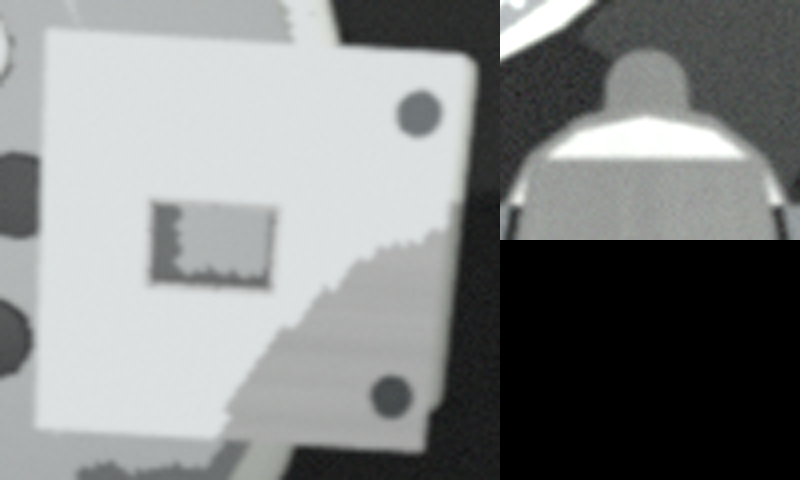

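```bash
python3 - <<'E'
from h import *
T=np.load('T4.npy'); s=sense(); R=Ro.from_euler('xyz',s['eef_rot']).as_matrix()
f=lambda x,y:(230+x/4-.375,50+y/4-.375)
sl=np.array([watz(T,f(*q),.1) for q in((149,200),(278,207),(271,291),(147,285))]);e=np.roll(sl,-1,0)-sl
print('slot',sl.mean(0),np.linalg.norm(e,axis=1),np.degrees(np.arctan2(e[:,1],e[:,0])))
print('slot in tool',R.T@(sl.mean(0)-s['ee_pos']))
p=np.array([watz(T,f(*q),.1) for q in((47,28),(478,52),(427,453),(35,430))]);e=np.roll(p,-1,0)-p
print('plate',p.mean(0),np.linalg.norm(e,axis=1),np.degrees(np.arctan2(e[:,1],e[:,0])))
C=calibration('wrist')['tool_from_camera']
d=np.linalg.inv(calibration('wrist')['mtx'])@np.array([281.4,227.2,1])
D=C[:3,:3]@d; o=C[:3,3]
for z in(.0707,.066): print('nose tool',o+D*(z-o[2])/D[2])
print(s['ee_pos'],s['eef_rot'])
E
```

```text
slot [ 0.60878377 -0.01099753  0.1       ] [0.02324889 0.01487373 0.0227251  0.01498273] [ -57.76339485 -148.85923191  122.5134672    33.15290103]
slot in tool [0.05992955 0.00088765 0.14538053]
plate [ 0.61208447 -0.01652312  0.1       ] [0.07525761 0.07126165 0.07422428 0.070687  ] [ -57.74151407 -149.31904319  121.83105331   31.5075583 ]
nose tool [-7.57311839e-04 -2.09455820e-05  7.07000000e-02]
nose tool [ 1.08840881e-03 -2.72080246e-05  6.60000000e-02]
[ 0.5592875  -0.04482397  0.24537444] [ 3.14147851e+00 -9.98409490e-05  6.14591160e-01]
```

The slot comes out at (0.6088,-0.0110), matching the fixed cameras. Scale reads about 2% high, so I'll look again close up with the nose near the slot.

apply_moves(
  plan=[
    [1, 1.5, 0.1, 1.5, 0],
    [1, 3, 0.1, 3, 0],
    [1, 3, 0.1, 4.5, 0],
    [1, 3, 0.1, 5.6, 0],
    [1, 3, 0.1, 5.6, 0],
    [1, 3, 0.1, 5.6, 0],
    [1, 3, 0.1, 5.6, 0],
  ],
)

```text
t: 6.05
ee_pos: [0.5849, -0.028, 0.1902]
eef_rot: [3.141, -0.001, 0.615]
wrist_force: [0.1, 0.0, -2.5]
opening: 0.297
```

```bash
python3 - <<'E'
from h import *
s=sense();print(s['t'],s['ee_pos'],s['eef_rot'],s['wrist_force'],s['opening'])
T=wpose(); np.save('T5.npy',T); im=snapshot('wrist'); np.save('w5.npy',im)
save('w5',im)
b=cv2.resize(im[60:260,180:380],None,fx=3,fy=3,interpolation=cv2.INTER_CUBIC);save('w5z',np.clip(b*1.3,0,255).astype(np.uint8))
E
```

```text
6.05 [ 0.58487794 -0.02800031  0.19016517] [ 3.14051213e+00 -1.04348639e-03  6.15453159e-01] [ 0.10148111  0.01224448 -2.53856499] 0.2974599019364025
```

View pics/w5z.png

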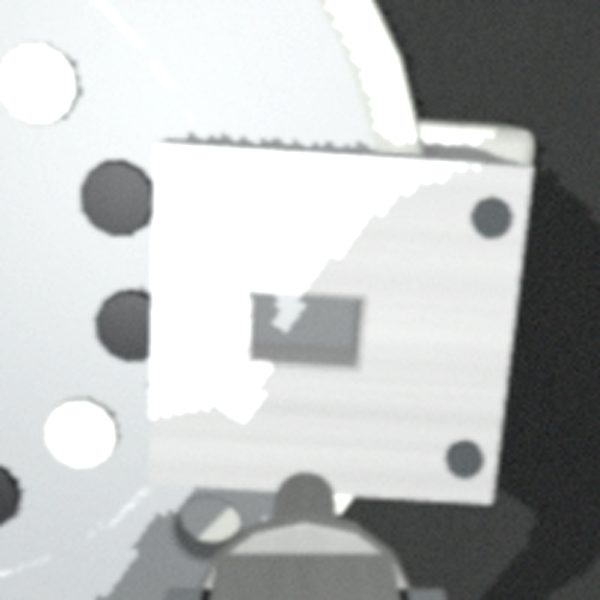

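```bash
cat >m.py <<'E'
from h import *
def meas(T,f,slotc,nose,tilt=None):
    C=calibration('wrist')['tool_from_camera']; K=calibration('wrist')['mtx']
    Tt=T@np.linalg.inv(C); R=Tt[:3,:3]; p0=Tt[:3,3]
    sl=np.array([watz(T,f(*q),.1) for q in slotc]); e=np.roll(sl,-1,0)-sl
    print('slot',sl.mean(0),np.linalg.norm(e,axis=1),np.degrees(np.arctan2(e[:,1],e[:,0])))
    print('slot tool',R.T@(sl.mean(0)-p0))
    d=np.linalg.inv(K)@np.array([*f(*nose),1]);D=C[:3,:3]@d;o=C[:3,3];z=.0707;n=o+D*(z-o[2])/D[2];print('nose tool',n, 'world',p0+R@n)
E
python3 - <<'E'
from m import *
f=lambda x,y:(180+x/3-.333,60+y/3-.333)
T=np.load('T5.npy')
meas(T,f,((251,291),(365,297),(360,368),(251,358)),(304.5,502))
p=np.array([watz(T,f(*q),.1) for q in((153,141),(533,166),(495,503),(148,485))]);e=np.roll(p,-1,0)-p
print('plate',p.mean(0),np.linalg.norm(e,axis=1),np.degrees(np.arctan2(e[:,1],e[:,0])))
E
```

```text
slot [ 0.60919351 -0.01129012  0.1       ] [0.02295364 0.01474649 0.02244406 0.01383345] [ -57.75318758 -147.73173249  119.88899589   34.45952813]
slot tool [0.02940738 0.00029664 0.09019608]
nose tool [-0.00063163 -0.00015669  0.0707    ] world [ 0.58437582 -0.02825688  0.11946422]
plate [ 0.61166937 -0.01589092  0.1       ] [0.07373291 0.07023567 0.07401295 0.07082303] [ -58.3568223  -147.71395506  122.0998768    32.05605081]
```

Close up, the slot is at (0.6092,-0.0113), 30.0 mm ahead and 0.4 mm aside of the nose. I'll go above it.

apply_moves(
  plan=[
    [1, 1.5, 0.05, 0, 0],
    [1, 3, 0.05, 0, 0],
    [1, 3, 0.05, 0.4, 0],
    [1, 3, 0.05, 0.8, 0],
    [1, 3, 0.05, 0.8, 0],
    [1, 3, 0.05, 0.8, 0],
    [1, 3, 0.05, 0.8, 0],
  ],
)

```text
t: 6.8
ee_pos: [0.609, -0.0109, 0.1811]
eef_rot: [-3.141, 0.0, 0.616]
wrist_force: [0.9, -0.2, -1.6]
opening: 0.293
```

```bash
python3 - <<'E'
from h import *
s=sense();print(s['t'],s['ee_pos'],s['eef_rot'],s['wrist_force'],s['torque'],s['opening'])
T=wpose(); np.save('T6.npy',T); im=snapshot('wrist'); np.save('w6.npy',im)
b=cv2.resize(im[100:300,180:380],None,fx=3,fy=3,interpolation=cv2.INTER_CUBIC);save('w6z',b)
im=snapshot('top');save('top6',im); im=snapshot('side');save('side6',cv2.resize(im[150:290,220:370],None,fx=4,fy=4,interpolation=2))
s=sense();print(s['ee_pos'])
E
```

```text
6.8 [ 0.60898564 -0.01086441  0.18112017] [-3.14139238e+00  4.11159470e-04  6.15565092e-01] [ 0.93724059 -0.16536177 -1.64072029] [-0.04089235  0.00260867 -0.06356579] 0.2929835794955807
[ 0.60928743 -0.01090465  0.18147766]
```

View pics/w6z.png

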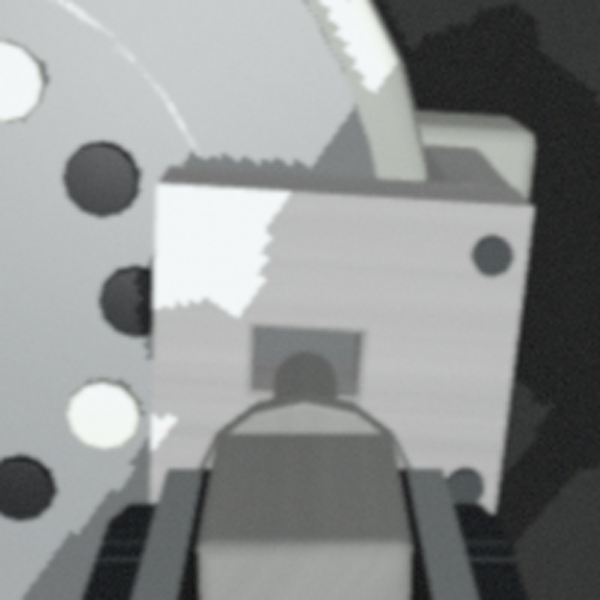

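View pics/side6.png

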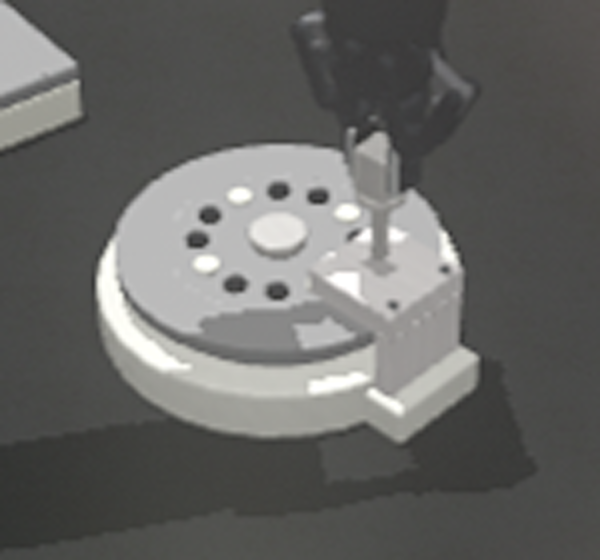

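View pics/top6.png

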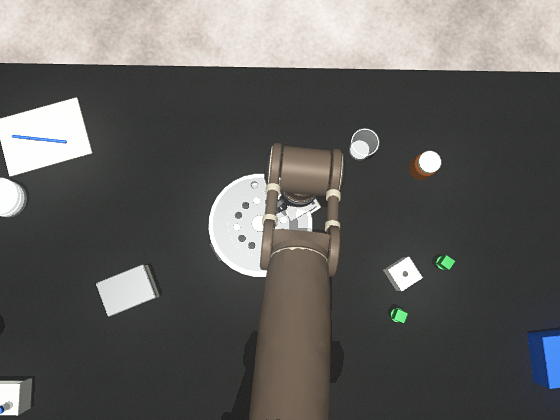

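```bash
python3 - <<'E'
from m import *
f=lambda x,y:(180+x/3-.333,100+y/3-.333)
T=np.load('T6.npy')
a=watz(T,f(251,324),.1);b=watz(T,f(365,332),.1);m=(a+b)/2;d=(b-a)/np.linalg.norm(b-a);n=np.array([d[1],-d[0],0])
c=m+n*.007 if (m+n*.007)[0]<m[0] else m-n*.007
print(a,b,np.linalg.norm(b-a),'centre',c)
o,dd=wray(T,f(305,382)); 
for z in(.1104,):
  p=o+dd*(z-o[2])/dd[2];print('nose',p, 'diff along car x,y',(c-p)@np.array([.849,.528,0]),(c-p)@np.array([-.528,.849,0]))
E
```

```text
[0.60899623 0.00253926 0.1       ] [ 0.62087864 -0.01717952  0.1       ] 0.02302220787663558 centre [ 0.60894186 -0.01093303  0.1       ]
nose [ 0.60839603 -0.01119031  0.1104    ] diff along car x,y 0.000599252851228208 -6.976548592176281e-05
```

The nose is within about 0.5 mm of the slot axis. I'll descend into the slot and stop about 5 mm above the disc.

apply_moves(
  plan=[
    [1, 0.03, 0, 0.4, 0],
    [1, 0.03, 0, 0.7, 0],
    [1, 0.03, 0, 1, 0],
    [1, 0.03, 0, 1.3, 0],
    [1, 0.03, 0, 1.6, 0],
    [1, 0.03, 0, 1.6, 0],
  ],
)

```text
t: 7.55
ee_pos: [0.609, -0.0105, 0.1645]
eef_rot: [-3.141, 0.001, 0.616]
wrist_force: [-0.2, 0.2, -3.2]
opening: 0.287
```

apply_moves(
  plan=[
    [1, 0, 0, 0.4, 0],
    [1, 0, 0, 0.8, 0],
    [1, 0, 0, 1.2, 0],
    [1, 0, 0, 1.5, 0],
    [1, 0, 0, 1.5, 0],
    [1, 0, 0, 1.5, 0],
  ],
)

```text
t: 8.15
ee_pos: [0.6095, -0.0105, 0.1501]
eef_rot: [-3.141, 0.0, 0.616]
wrist_force: [0.5, 0.6, -2.3]
opening: 0.291
```

```bash
python3 - <<'E'
from h import *
for c in('side','wrist','top'):
    s=sense();print(s['t'],s['ee_pos'],s['eef_rot'],s['wrist_force'],s['torque'])
    im=snapshot(c);np.save('a_'+c,im)
    save('a_'+c,cv2.resize(im[150:290,220:370],None,fx=4,fy=4,interpolation=2) if c!='wrist' else im)
E
```

```text
8.15 [ 0.60948406 -0.01051579  0.15013113] [-3.14145218e+00  1.71571889e-04  6.15805140e-01] [ 0.50269372  0.60542696 -2.33526048] [ 0.02815944 -0.03961454  0.01929852]
8.2 [ 0.60965545 -0.01056358  0.15036015] [ 3.14142619e+00 -1.72583584e-04  6.15767029e-01] [-0.40640796  0.29303311 -2.68360529] [-0.0299251   0.02319703  0.00637127]
8.25 [ 0.60973575 -0.0105323   0.15045555] [ 3.14133087e+00 -3.35094461e-04  6.15809299e-01] [-0.88754242 -0.06284235 -2.12150814] [0.01151026 0.00617596 0.00185688]
```

View pics/a_side.png

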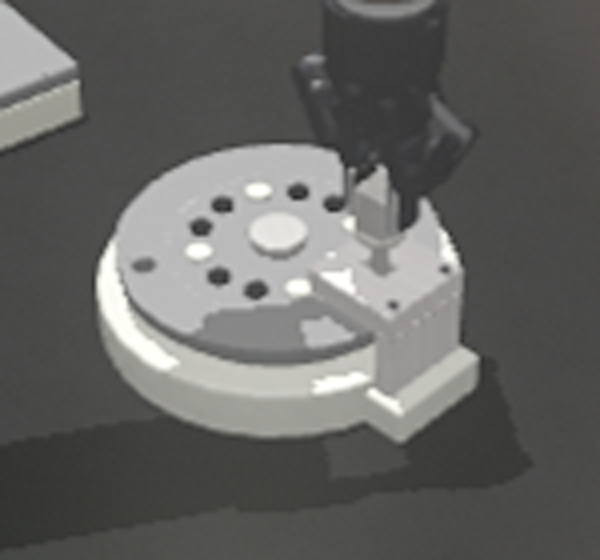

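View pics/a_wrist.png

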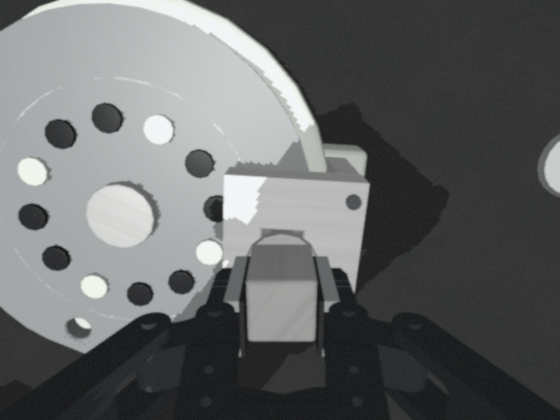

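Nose is in the slot with no contact (tip at about 0.0735). I'll set up a disc-angle reader from the side view's caps and hole.

```bash
cat > ang.py <<'E'
from h import *
C0=np.array([.559,.0696]); A0=np.radians(-58.1)
def unwrap(img,r,z=.069,c='side',n=720):
    th=np.arange(n)*2*np.pi/n; k=calibration(c)
    X=np.stack([C0[0]+r*np.cos(A0+th),C0[1]+r*np.sin(A0+th),np.full(n,z)],1)
    p=(k['R']@X.T).T+k['t']; p=(k['mtx']@p.T).T; p=(p[:,:2]/p[:,2:]).astype(np.float32)
    g=cv2.cvtColor(img,cv2.COLOR_RGB2GRAY)
    return cv2.remap(g,p[:,0].reshape(1,-1),p[:,1].reshape(1,-1),cv2.INTER_LINEAR)[0]
E
python3 - <<'E'
from ang import *
im=np.load('a_side.npy'); rows=[]
for r in np.arange(.03,.112,.002): rows.append(unwrap(im,r,.0675))
o=cv2.resize(np.array(rows),(720,410),interpolation=cv2.INTER_NEAREST);cv2.imwrite('pics/unw.png',o)
E
```

```text
(no output)
```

View pics/unw.png

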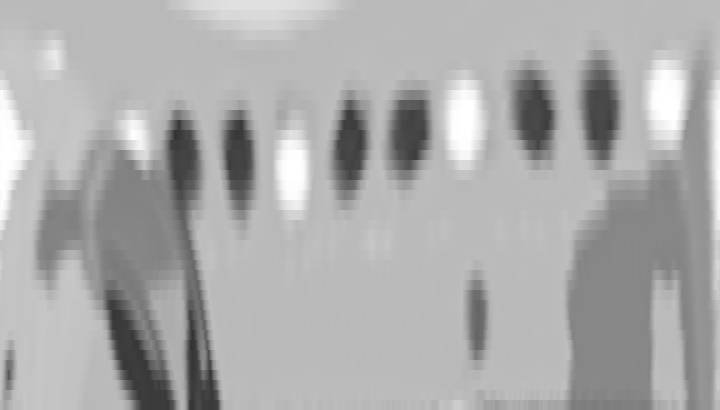

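apply_moves(
  plan=[
    [1, 0, 0, 0, 0],
    [1, 0, 0, 0, 0],
    [1, 0, 0, 0, 0],
    [1, 0, 0, 0, 0],
    [1, 0, 0, 0, 0],
    [1, 0, 0, 0.1, 0],
    [1, 0, 0, 0.2, 0],
    [1, 0, 0, 0.35, 0],
    [1, 0, 0, 0.5, 0],
    [1, 0, 0, 0.6, 0],
    [1, 0, 0, 0.7, 0],
    [1, 0, 0, 0.75, 0],
  ],
)

```text
t: 9.5
ee_pos: [0.6099, -0.0105, 0.1429]
eef_rot: [3.141, -0.001, 0.616]
wrist_force: [-0.6, 0.7, -1.2]
opening: 0.293
```

```bash
cat > look.py <<'E'
from ang import *
import sys
N=int(sys.argv[1]) if len(sys.argv)>1 else 3
O=[];F=[];Zs=[];prev=None;acc=0
th=np.arange(720)/2
for i in range(N):
    s=sense(); F.append(s['wrist_force']); Zs.append(s['ee_pos'][2]); im=snapshot('side')
    cap=np.mean([unwrap(im,r,.0675) for r in (.054,.056,.058)],0)[190:660]; 
    hole=np.mean([unwrap(im,r,.0675).astype(float) for r in (.093,.095,.097)],0)
    h=hole[215:560]-cv2.blur(hole[215:560].reshape(1,-1),(91,1))[0]; hs=cv2.blur(h.reshape(1,-1),(15,1))[0]; j=hs.argmin()
    ha=(215+j)/2
    # phase of period-90 (white) pattern
    t=np.radians(th[190:660]); w=(cap>215); d=cap<120
    ph=np.degrees(np.angle((w*np.exp(4j*t)).sum()))/4%90
    if prev is not None: acc+=(ph-prev+45)%90-45
    prev=ph
    print('t %.2f hole %.1f (contrast %.0f) whites %.1f acc %.1f z %.4f F %s'%(s['t'],ha,hs[j],ph,acc,s['ee_pos'][2],np.round(s['wrist_force'],1)))
    O.append(cv2.resize(im[190:260,235:350],None,fx=2,fy=2))
save('look',np.hstack(O[-3:]))
print('meanF',np.mean(F,0),'z',np.mean(Zs), sense()['torque'])
E
python3 look.py 4
```

```text
t 9.50 hole 121.5 (contrast -0) whites 50.4 acc 0.0 z 0.1429 F [-0.6  0.7 -1.2]
t 9.55 hole 120.5 (contrast -0) whites 53.7 acc 3.2 z 0.1429 F [ 0.7  0.4 -1.3]
t 9.60 hole 127.5 (contrast -1) whites 57.8 acc 7.3 z 0.1430 F [ 0.1  0.6 -1.8]
t 9.65 hole 127.5 (contrast -1) whites 62.3 acc 11.8 z 0.1430 F [-0.  -0.  -2.6]
meanF [ 0.04065481  0.43794882 -1.75562568] z 0.14294086081815846 [ 0.03697223 -0.09133384 -0.01348068]
```

Pressing lightly has slowed the disc to about 1.4 rad/s. I'll hold this until the hole gets nearer, then slow it more.

apply_moves(
  plan=[
    [1, 0, 0, 0, 0],
    [1, 0, 0, 0, 0],
    [1, 0, 0, 0, 0],
    [1, 0, 0, 0, 0],
    [1, 0, 0, 0, 0],
    [1, 0, 0, 0, 0],
    [1, 0, 0, 0, 0],
    [1, 0, 0, 0, 0],
    [1, 0, 0, 0, 0],
    [1, 0, 0, 0, 0],
  ],
)

```text
t: 10.7
ee_pos: [0.6096, -0.0105, 0.1428]
eef_rot: [3.142, -0.0, 0.616]
wrist_force: [0.7, 0.8, -1.6]
opening: 0.297
```

```bash
python3 look.py 5
```

```text
t 10.70 hole 156.5 (contrast -61) whites 62.5 acc 0.0 z 0.1428 F [ 0.7  0.8 -1.6]
t 10.75 hole 160.0 (contrast -61) whites 65.8 acc 3.4 z 0.1428 F [ 0.2  0.6 -1.5]
t 10.80 hole 164.5 (contrast -56) whites 70.5 acc 8.0 z 0.1428 F [-0.6  0.3 -1.3]
t 10.85 hole 168.5 (contrast -59) whites 74.9 acc 12.4 z 0.1428 F [ 1.3  0.1 -1.3]
t 10.90 hole 172.5 (contrast -59) whites 78.8 acc 16.3 z 0.1428 F [ 0.7  0.  -2.3]
meanF [ 0.44745274  0.3655014  -1.58548861] z 0.14278058479239986 [ 0.04242349 -0.13435193  0.05094115]
```

View pics/look.png

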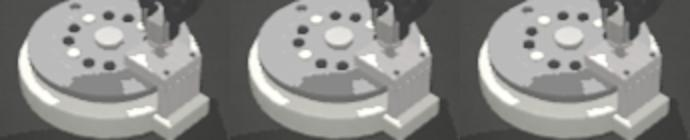

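The disc turns steadily at 80°/s with the hole at 172° at t=10.9. I'll hold 1 s, then add 0.5 mm.

apply_moves(
  plan=[
    [1, 0, 0, 0, 0],
    [1, 0, 0, 0, 0],
    [1, 0, 0, 0, 0],
    [1, 0, 0, 0, 0],
    [1, 0, 0, 0, 0],
    [1, 0, 0, 0, 0],
    [1, 0, 0, 0, 0],
    [1, 0, 0, 0, 0],
    [1, 0, 0, 0.03, 0],
    [1, 0, 0, 0.05, 0],
    [1, 0, 0, 0.05, 0],
  ],
)

```text
t: 12.05
ee_pos: [0.6096, -0.0105, 0.1423]
eef_rot: [3.141, -0.0, 0.616]
wrist_force: [-0.6, 0.8, -0.9]
opening: 0.29
```

```bash
python3 look.py 5
```

```text
t 12.05 hole 265.5 (contrast -56) whites 81.2 acc 0.0 z 0.1423 F [-0.6  0.8 -0.9]
t 12.10 hole 268.5 (contrast -48) whites 84.8 acc 3.6 z 0.1424 F [ 0.4 -0.1 -1.8]
t 12.15 hole 272.5 (contrast -42) whites 89.1 acc 7.9 z 0.1423 F [ 0.9 -0.2 -0.7]
t 12.20 hole 276.0 (contrast -46) whites 2.7 acc 11.5 z 0.1424 F [ 0.2  0.2 -1.5]
t 12.25 hole 279.5 (contrast -61) whites 5.9 acc 14.7 z 0.1423 F [ 0.6 -0.6 -1.3]
meanF [ 0.29602049  0.0065503  -1.23718752] z 0.1423466897778418 [ 0.05344001 -0.14829011  0.0445189 ]
```

apply_moves(
  plan=[
    [1, 0, 0, 0.05, 0],
    [1, 0, 0, 0.1, 0],
    [1, 0, 0, 0.12, 0],
  ],
)

```text
t: 12.6
ee_pos: [0.6098, -0.0105, 0.1412]
eef_rot: [3.141, -0.001, 0.616]
wrist_force: [1.2, 0.6, -1.2]
opening: 0.291
```

```bash
python3 look.py 3
```

```text
t 12.60 hole 110.5 (contrast -1) whites 25.0 acc 0.0 z 0.1412 F [ 1.2  0.6 -1.2]
t 12.65 hole 110.5 (contrast -1) whites 26.6 acc 1.7 z 0.1412 F [ 1.5  0.5 -1.2]
t 12.70 hole 110.5 (contrast -1) whites 28.1 acc 3.1 z 0.1412 F [ 1.4  1.3 -0.4]
meanF [ 1.36746287  0.80234828 -0.93825832] z 0.14122910102712724 [ 0.15177394 -0.15557479  0.00628192]
```

Speed is now about 0.54 rad/s with the hole near 302°. I'll hold nearly 1 s, press a touch more, and look.

apply_moves(
  plan=[
    [1, 0, 0, 0, 0],
    [1, 0, 0, 0, 0],
    [1, 0, 0, 0, 0],
    [1, 0, 0, 0, 0],
    [1, 0, 0, 0, 0],
    [1, 0, 0, 0.02, 0],
    [1, 0, 0, 0.03, 0],
    [1, 0, 0, 0.03, 0],
  ],
)

```text
t: 13.55
ee_pos: [0.6096, -0.0105, 0.1408]
eef_rot: [3.142, -0.0, 0.616]
wrist_force: [0.0, 0.8, -0.8]
opening: 0.294
```

```bash
python3 look.py 4
```

```text
t 13.55 hole 110.0 (contrast -2) whites 52.1 acc 0.0 z 0.1408 F [ 0.   0.8 -0.8]
t 13.60 hole 110.0 (contrast -2) whites 53.4 acc 1.3 z 0.1408 F [ 0.7  1.4 -0.9]
t 13.65 hole 110.0 (contrast -2) whites 54.4 acc 2.3 z 0.1408 F [ 1.   1.1 -0.8]
t 13.70 hole 110.0 (contrast -2) whites 54.9 acc 2.8 z 0.1408 F [ 1.5  0.6 -0.6]
meanF [ 0.81691829  0.95995159 -0.76716952] z 0.14081290838383292 [ 0.08272198 -0.22950314  0.0407046 ]
```

apply_moves(
  plan=[
    [1, 0, 0, 0, 0],
    [1, 0, 0, 0, 0],
    [1, 0, 0, 0, 0],
    [1, 0, 0, 0, 0],
    [1, 0, 0, 0, 0],
    [1, 0, 0, 0, 0],
    [1, 0, 0, 0, 0],
    [1, 0, 0, 0, 0],
    [1, 0, 0, 0, 0],
    [1, 0, 0, 0, 0],
  ],
)

```text
t: 14.75
ee_pos: [0.6095, -0.0105, 0.1407]
eef_rot: [-3.142, 0.0, 0.616]
wrist_force: [0.7, 0.9, -0.3]
opening: 0.288
```

```bash
python3 look.py 4
```

```text
t 14.75 hole 110.0 (contrast -2) whites 78.4 acc 0.0 z 0.1407 F [ 0.7  0.9 -0.3]
t 14.80 hole 110.0 (contrast -2) whites 79.4 acc 1.0 z 0.1408 F [ 0.7 -0.2 -0.1]
t 14.85 hole 110.0 (contrast -2) whites 80.4 acc 2.0 z 0.1408 F [ 1.5 -0.4 -0.7]
t 14.90 hole 108.5 (contrast -7) whites 81.9 acc 3.5 z 0.1407 F [ 1.1  0.4 -1.1]
meanF [ 0.98093376  0.17635404 -0.54014693] z 0.14073881746942699 [0.00972842 0.01012905 0.00848357]
```

apply_moves(
  plan=[
    [1, 0, 0, 0, 0],
    [1, 0, 0, 0, 0],
  ],
)

```text
t: 15.15
ee_pos: [0.6095, -0.0104, 0.1406]
eef_rot: [-3.141, -0.0, 0.616]
wrist_force: [0.7, 1.0, -1.3]
opening: 0.293
```

```bash
python3 look.py 4
```

```text
t 15.15 hole 108.5 (contrast -3) whites 1.1 acc 0.0 z 0.1406 F [ 0.7  1.  -1.3]
t 15.20 hole 110.0 (contrast -2) whites 1.2 acc 0.2 z 0.1407 F [ 0.7  0.5 -1.4]
t 15.25 hole 110.0 (contrast -2) whites 1.2 acc 0.2 z 0.1408 F [ 0.8  1.1 -0.7]
t 15.30 hole 110.0 (contrast -2) whites 1.2 acc 0.2 z 0.1408 F [ 1.7  1.4 -1.1]
meanF [ 0.99983996  0.97375583 -1.13718672] z 0.14073346082908778 [ 0.32430799 -0.23354486  0.04646278]
```

The disc stopped abruptly with the hole at the slot. I'll probe gently downward by 3 mm and check that the force doesn't build.

apply_moves(
  plan=[
    [1, 0, 0, 0.05, 0],
    [1, 0, 0, 0.1, 0],
    [1, 0, 0, 0.15, 0],
    [1, 0, 0, 0.2, 0],
    [1, 0, 0, 0.25, 0],
    [1, 0, 0, 0.3, 0],
    [1, 0, 0, 0.3, 0],
  ],
)

```text
t: 16.05
ee_pos: [0.6097, -0.0105, 0.1379]
eef_rot: [3.141, -0.0, 0.616]
wrist_force: [1.0, 0.9, 0.9]
opening: 0.292
```

```bash
python3 look.py 4; python3 -c "
from h import *
im=snapshot('side');save('s9',cv2.resize(im[170:270,230:360],None,fx=5,fy=5,interpolation=2))"
```

```text
t 16.05 hole 110.0 (contrast -13) whites 2.7 acc 0.0 z 0.1379 F [1.  0.9 0.9]
t 16.10 hole 110.0 (contrast -13) whites 2.8 acc 0.1 z 0.1379 F [0.7 1.7 0.1]
t 16.15 hole 110.0 (contrast -13) whites 2.8 acc 0.1 z 0.1380 F [0.2 2.3 0.3]
t 16.20 hole 110.0 (contrast -13) whites 2.7 acc 0.0 z 0.1379 F [1.  2.3 1.1]
meanF [0.73944927 1.79750717 0.60991953] z 0.1379332782967474 [ 0.30907048 -0.19545033  0.04296624]
```

View pics/s9.png

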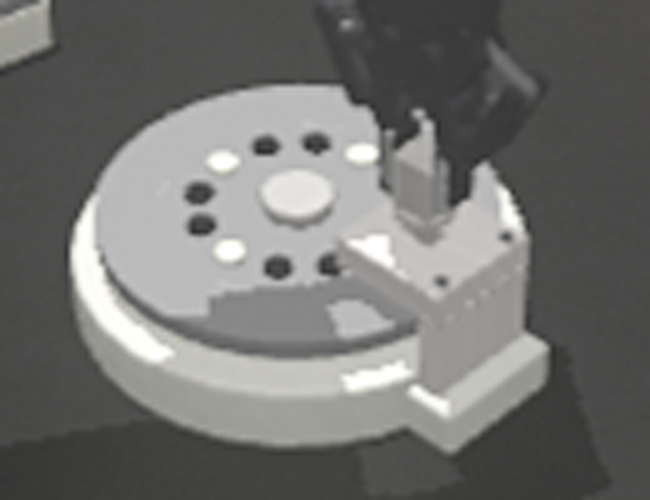

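Force rose by about 1.7 N, so the nose may only be caught on the hole's lip. I'll measure how far the disc has sunk from the boss shift in the side view.

```bash
cat > sink.py <<'E'
from h import *
def g(i): return cv2.GaussianBlur(cv2.cvtColor(i,cv2.COLOR_RGB2GRAY).astype(np.float32),(0,0),.7)
ref=g(np.load('a_side.npy')); p=proj('side',[.559,.0696,.077]); q=proj('side',[.559,.0696,.067]);print('px per 10mm',q-p)
cur=np.mean([g(snapshot('side')) for _ in range(3)],0)
def shift(x0,x1,y0,y1):
    h=cv2.createHanningWindow((x1-x0,y1-y0),cv2.CV_32F)
    w=np.eye(2,3,dtype=np.float32)
    cc,w=cv2.findTransformECC(ref[y0:y1,x0:x1],cur.astype(np.float32)[y0:y1,x0:x1],w,cv2.MOTION_TRANSLATION,(3,200,1e-6),None,1)
    return w[:,2],cc
c=np.round(p).astype(int)
print('boss',shift(c[0]-9,c[0]+10,c[1]-6,c[1]+9))
print('far rim of disc',shift(265,300,183,192)); print('base static',shift(248,300,240,256))
s=sense();print(s['t'])
E
python3 sink.py
```

```text
px per 10mm [0.05923209 2.82447735]
boss (array([0.10065098, 0.82307684], dtype=float32), 0.983021739590915)
far rim of disc (array([-0.5418134,  0.9256763], dtype=float32), 0.9948985491368401)
base static (array([0.00871303, 0.18949507], dtype=float32), 0.984324011340817)
16.45
```

Sink is about 2.5 mm while the tip is about 5.5 mm below the free face, so the nose is already about 3 mm into the hole with friction at the lip. I'll push on gently.

apply_moves(
  plan=[
    [1, 0, 0, 0.05, 0],
    [1, 0, 0, 0.1, 0],
    [1, 0, 0, 0.15, 0],
    [1, 0, 0, 0.2, 0],
    [1, 0, 0, 0.2, 0],
  ],
)

```text
t: 16.95
ee_pos: [0.6097, -0.0106, 0.1359]
eef_rot: [3.141, -0.0, 0.616]
wrist_force: [0.4, 1.1, 2.2]
opening: 0.29
```

```bash
python3 look.py 4; python3 sink.py
```

```text
t 16.95 hole 111.0 (contrast -29) whites 3.5 acc 0.0 z 0.1359 F [0.4 1.1 2.2]
t 17.00 hole 111.0 (contrast -30) whites 3.3 acc -0.2 z 0.1360 F [1.3 0.6 2.1]
t 17.05 hole 111.0 (contrast -30) whites 3.5 acc 0.0 z 0.1359 F [0.6 0.3 1.9]
t 17.10 hole 111.0 (contrast -29) whites 3.4 acc -0.1 z 0.1359 F [1.4 1.8 2.8]
meanF [0.93562455 0.94708578 2.25031701] z 0.13593428687512782 [ 0.25296641 -0.25599863 -0.0068371 ]
px per 10mm [0.05923209 2.82447735]
boss (array([0.08643685, 1.252721  ], dtype=float32), 0.8804128890817348)
far rim of disc (array([-0.31880713,  1.0960342 ], dtype=float32), 0.9749410353924135)
base static (array([-0.02521182,  0.400465  ], dtype=float32), 0.9470845736990738)
17.3
```

Still sinking. I'll find the hole's true angle from the wrist camera, using the caps as reference.

```bash
python3 - <<'E'
from h import *
s=sense();print(s['ee_pos'],s['eef_rot']); T=wpose(); np.save('T10.npy',T); im=snapshot('wrist'); np.save('w10.npy',im); save('w10',im)
a=np.load('a_wrist.npy'); save('a_wz',cv2.resize(a[0:360,0:380],None,fx=2,fy=1.6*1.0))if 0 else None
save('a_wz',cv2.resize(a[60:360,0:280],None,fx=2,fy=2,interpolation=2)); save('w10z',cv2.resize(im[60:360,0:380],None,fx=2,fy=2,interpolation=2))
E
```

```text
[ 0.60965407 -0.01061074  0.13586883] [ 3.14130425e+00 -1.58823641e-04  6.15833675e-01]
```

View pics/a_wz.png

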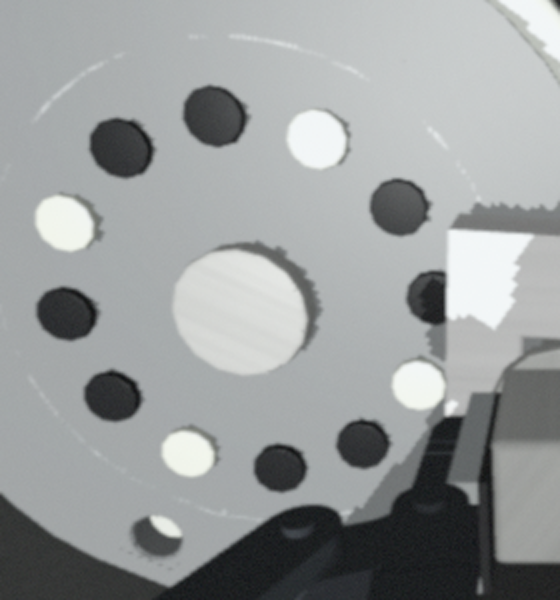

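View pics/w10z.png

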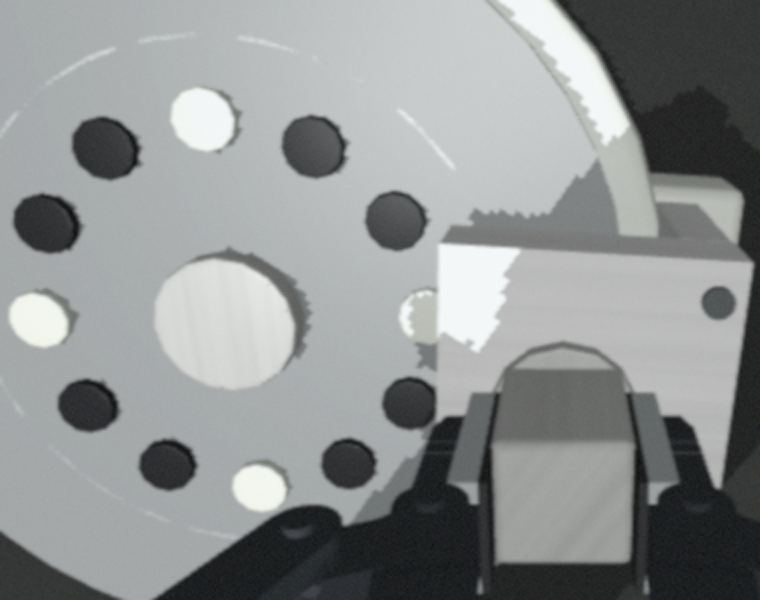

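```bash
python3 - <<'E'
from h import *
from scipy.optimize import least_squares
C=calibration('wrist')['tool_from_camera']
Ta=np.eye(4);Ta[:3,:3]=Ro.from_euler('xyz',[3.14142619,-1.7e-4,.615767]).as_matrix();Ta[:3,3]=[.60965545,-.01056358,.15036];Ta=Ta@C
Tb=np.load('T10.npy')
f=lambda q:(q[0]/2-.25,60+q[1]/2-.25)
A=[(317,139),(65,223),(188,453),(215,116),(121,148),(399,207),(67,313),(112,396),(280,468),(362,444)]
B=[(105,148),(313,147),(45,223),(396,220),(88,405),(167,464),(348,463),(203,119),(38,320),(260,487)]
def fit(T,P,z):
    X=np.array([watz(T,f(q),z)[:2] for q in P])
    def res(p):
        d=X-p[:2]; a=np.arctan2(d[:,1],d[:,0]); k=np.round((a-p[3])/(np.pi/6)); t=p[3]+k*np.pi/6
        return (d-p[2]*np.stack([np.cos(t),np.sin(t)],1)).ravel()
    best=min((least_squares(res,[*C0,.056,o]) for C0 in [(.559,.0696)] for o in np.radians([0,7,15,22])),key=lambda r:r.cost)
    return best.x,np.sqrt(best.cost*2/len(P)),X
for za,zb in((.069,.069),(.069,.065)):
    pa,ea,_=fit(Ta,A,za);pb,eb,_=fit(Tb,B,zb)
    h=watz(Ta,f((158,535)),.067)[:2];d=h-pa[:2];ha=np.arctan2(d[1],d[0])
    print('a',pa,ea,'hole r',np.linalg.norm(d),np.degrees(ha),'rel caps',np.degrees(ha-pa[3])%30)
    print('b',pb,eb)
    rel=np.degrees(ha-pa[3])%30
    hb=(np.degrees(pb[3])+rel)%30   # mod 30
    sl=np.array([.6092,-.0111]);e=sl-pb[:2];sa=np.degrees(np.arctan2(e[1],e[0]));print('slot r',np.linalg.norm(e),sa,'hole-slot mod30',(hb-sa+15)%30-15)
    tip=np.array([.60965,-.0106]);
    e=tip-pb[:2];print('tip r',np.linalg.norm(e),np.degrees(np.arctan2(e[1],e[0])))
E
```

```text
a [0.558283   0.06980783 0.05627094 0.13849443] 0.0004031923838638093 hole r 0.09356009009930576 -171.8124416436443 rel caps 0.25241176129142673
b [0.56079583 0.06915796 0.05507795 0.10175797] 0.0004633559804451465
slot r 0.09372462142273677 -58.905509883194824 hole-slot mod30 4.988223583346482
tip r 0.09353108014392109 -58.51126635585222
a [0.558283   0.06980783 0.05627094 0.13849443] 0.0004031923838638093 hole r 0.09356009009930576 -171.8124416436443 rel caps 0.25241176129142673
b [0.55850907 0.06986331 0.0562011  0.10175797] 0.00047280467389687104
slot r 0.09552291437336549 -57.949417524320715 hole-slot mod30 4.032131226250115
tip r 0.09534011852777227 -57.56074552944644
```

The wrist fit shows the hole centre about 4° past the slot. The disc is sunk about 4 mm and the nose is hung on the hole's trailing lip. I'll press a little more, about 6 N, and move the nose back and forth along the slot so that sliding breaks the friction and the lip slides off the round nose.

apply_moves(
  plan=[
    [1, 0, 0, 0.07, 0],
    [1, 0, 0, 0.13, 0],
    [1, 0, 0.1, 0.13, 0],
    [1, 0, 0.2, 0.13, 0],
    [1, 0, 0.2, 0.13, 0],
    [1, 0, 0, 0.13, 0],
    [1, 0, -0.2, 0.13, 0],
    [1, 0, -0.2, 0.13, 0],
    [1, 0, 0, 0.13, 0],
    [1, 0, 0, 0.13, 0],
  ],
)

```text
t: 18.35
ee_pos: [0.6093, -0.0105, 0.1342]
eef_rot: [-3.141, 0.0, 0.615]
wrist_force: [1.8, 1.3, -3.5]
opening: 0.296
```

```bash
python3 look.py 3; python3 sink.py
```

```text
t 18.35 hole 110.0 (contrast -53) whites 88.2 acc 0.0 z 0.1342 F [ 1.8  1.3 -3.5]
t 18.40 hole 110.0 (contrast -53) whites 88.2 acc 0.0 z 0.1342 F [ 1.1  0.7 -4.2]
t 18.45 hole 110.0 (contrast -53) whites 88.2 acc 0.0 z 0.1342 F [ 1.7  0.9 -3.3]
meanF [ 1.5157509   0.97187797 -3.65338604] z 0.13419454672453837 [ 0.18013303 -0.31010403  0.03140425]
px per 10mm [0.05923209 2.82447735]
boss (array([ 0.02882379, -0.04223643], dtype=float32), 0.992368437288988)
far rim of disc (array([-1.3007507 ,  0.05856591], dtype=float32), 0.9803563789399655)
base static (array([ 0.01168034, -0.00822862], dtype=float32), 0.9987650997996421)
18.65
```

It popped in: the sink is 0, the press force is gone, and the disc stepped back about 5° and stopped. Now I push the pin home, with about 9.5 mm to go.

apply_moves(
  plan=[
    [1, 0, 0, 0.1, 0],
    [1, 0, 0, 0.2, 0],
    [1, 0, 0, 0.3, 0],
    [1, 0, 0, 0.4, 0],
    [1, 0, 0, 0.5, 0],
    [1, 0, 0, 0.6, 0],
    [1, 0, 0, 0.7, 0],
    [1, 0, 0, 0.75, 0],
    [1, 0, 0, 0.75, 0],
  ],
)

```text
t: 19.55
ee_pos: [0.6094, -0.0105, 0.1268]
eef_rot: [-3.141, 0.0, 0.616]
wrist_force: [1.4, 0.7, -2.0]
opening: 0.289
```

```bash
python3 look.py 3; python3 sink.py
```

```text
t 19.55 hole 110.5 (contrast -69) whites 88.4 acc 0.0 z 0.1268 F [ 1.4  0.7 -2. ]
t 19.60 hole 110.5 (contrast -69) whites 88.5 acc 0.1 z 0.1269 F [ 0.   0.2 -1.7]
t 19.65 hole 110.5 (contrast -70) whites 88.5 acc 0.1 z 0.1270 F [ 1.3  0.3 -2.7]
meanF [ 0.89489146  0.40449745 -2.13331689] z 0.12690261387569432 [ 0.18325615 -0.30508086 -0.02959776]
px per 10mm [0.05923209 2.82447735]
boss (array([ 0.0454829 , -0.02725265], dtype=float32), 0.9971309901095333)
far rim of disc (array([-1.8496189 ,  0.12952316], dtype=float32), 0.9678313030936612)
base static (array([-0.09586327, -0.04514205], dtype=float32), 0.995975966939056)
19.85
```

Free so far. Next come the last couple of millimetres, in small steps.

apply_moves(
  plan=[
    [1, 0, 0, 0.05, 0],
    [1, 0, 0, 0.1, 0],
    [1, 0, 0, 0.14, 0],
    [1, 0, 0, 0.18, 0],
    [1, 0, 0, 0.18, 0],
  ],
)

```text
t: 20.35
ee_pos: [0.6095, -0.0105, 0.1251]
eef_rot: [-3.142, 0.0, 0.616]
wrist_force: [1.0, 0.3, -2.1]
opening: 0.296
```

```bash
python3 look.py 3; python3 -c "
from h import *
im=snapshot('side');save('s12',cv2.resize(im[170:270,270:370],None,fx=5,fy=5,interpolation=2))"
```

```text
t 20.35 hole 111.5 (contrast -66) whites 88.5 acc 0.0 z 0.1251 F [ 1.   0.3 -2.1]
t 20.40 hole 112.0 (contrast -66) whites 88.5 acc 0.0 z 0.1252 F [ 0.6  1.1 -3.1]
t 20.45 hole 112.0 (contrast -66) whites 88.5 acc 0.0 z 0.1251 F [ 1.   1.3 -2.8]
meanF [ 0.84410888  0.87775572 -2.62938113] z 0.12511820983681363 [ 0.16404936 -0.23432807 -0.00692872]
```

View pics/s12.png

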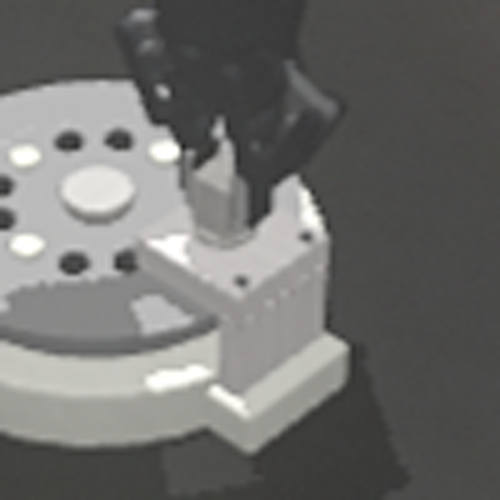

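The collar is nearly on the bridge. I'll step down until contact.

apply_moves(
  plan=[
    [1, 0, 0, 0.05, 0],
    [1, 0, 0, 0.1, 0],
    [1, 0, 0, 0.1, 0],
  ],
)

```text
t: 20.85
ee_pos: [0.6096, -0.0105, 0.1248]
eef_rot: [3.142, -0.0, 0.616]
wrist_force: [-0.2, 0.5, 2.7]
opening: 0.291
```

```bash
python3 look.py 3
```

```text
t 20.85 hole 112.0 (contrast -66) whites 88.6 acc 0.0 z 0.1248 F [-0.2  0.5  2.7]
t 20.90 hole 112.0 (contrast -66) whites 88.5 acc -0.1 z 0.1248 F [-0.2  1.1  3.6]
t 20.95 hole 112.0 (contrast -66) whites 88.5 acc -0.1 z 0.1248 F [-0.8  1.3  3.7]
meanF [-0.38040671  0.94055887  3.30764426] z 0.1248153824042836 [ 0.25149462  0.16862079 -0.04090281]
```

Contact with the bridge at z=0.1248, against 0.1247 expected: the collar is seated. I'll release and retreat straight up.

apply_moves(
  plan=[
    [0.6, 0, 0, 0, 0],
    [0.4, 0, 0, 0, 0],
    [0.3, 0, 0, 0, 0],
    [0.3, 0, 0, 0, 0],
    [0.3, 0, 0, 0, 0],
    [0.3, 0, 0, -1, 0],
    [0.3, 0, 0, -3, 0],
    [0.3, 0, 0, -6, 0],
    [0.3, 0, 0, -9, 0],
    [0.3, 0, 0, -11, 0],
    [0.3, 0, 0, -11, 0],
    [0.3, 0, 0, -11, 0],
  ],
)

```text
t: 22.2
ee_pos: [0.6096, -0.0105, 0.2346]
eef_rot: [3.141, -0.001, 0.616]
wrist_force: [-0.8, 0.2, 0.5]
opening: 0.701
```

```bash
python3 look.py 3; python3 sink.py; python3 -c "
from h import *
im=snapshot('side');save('s13',cv2.resize(im[170:270,230:360],None,fx=5,fy=5,interpolation=2))
save('w13',snapshot('wrist'));save('t13',snapshot('top'))"
```

```text
t 22.20 hole 190.5 (contrast -0) whites 88.7 acc 0.0 z 0.2346 F [-0.8  0.2  0.5]
t 22.25 hole 266.0 (contrast -0) whites 88.7 acc 0.0 z 0.2333 F [ 0.   0.3 -0.5]
t 22.30 hole 265.5 (contrast -0) whites 88.7 acc 0.0 z 0.2325 F [-0.6  0.4 -0.8]
meanF [-0.47155707  0.30067766 -0.27062999] z 0.23347822293073872 [ 0.01065895 -0.02202771 -0.00452262]
px per 10mm [0.05923209 2.82447735]
boss (array([ 0.01154043, -0.04772516], dtype=float32), 0.9919789965074137)
far rim of disc (array([0.06516942, 0.01384973], dtype=float32), 0.9995262542260803)
base static (array([0.09257275, 0.1745838 ], dtype=float32), 0.9789342799346759)
22.5
```

View pics/s13.png

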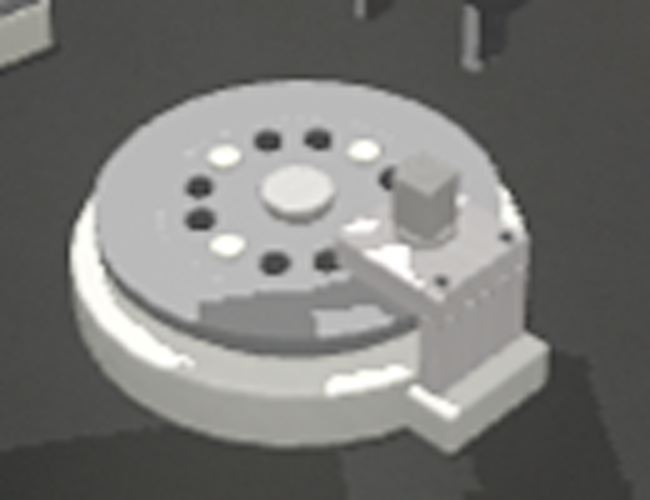

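View pics/w13.png

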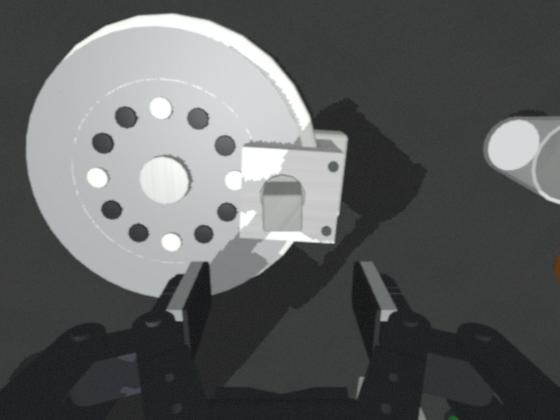

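View pics/t13.png

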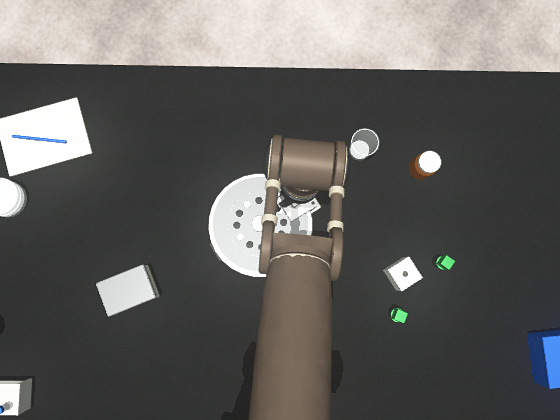

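The side view shows the pin upright at about (425,195), with its collar flat on the bridge and the gripper clear of it. The wrist view shows the head over the slot at (283,205). The top view shows the beaker (364,145), jar (426,163) and tip box (127,290) where they were. The disc has stayed still over 0.1 s of readings, so I'll hand in.

```bash
python3 -c "
from h import *
print(close_job()); print(sense()['t'])"
```

```text
the job is handed in; nothing more can be done
None
the job is handed in; nothing more can be done
```

The carousel is locked. The steel pin stands through the slot and the disc's hole with its collar on the bridge, it is released, and I handed the job in at about 22.5 s.

- **Braking:** light pressure took the disc from about 2.5 rad/s (the stated idle speed, not measured) down to about 0.3 rad/s.
- **Snag:** the nose first caught on the trailing edge of the hole, and the disc sank about 4 mm under it. The pressing force was about 4.8 N when last measured. I added 1.3 mm, which I estimate took it to about 6 N, and moved the pin slightly along the slot. The disc then sprang up round the pin.
- **Seating:** I lowered the pin until its collar met the bridge. Contact came at TCP height 0.1248 m, against 0.1247 m expected.

**Last checks:**
- The pictures show the pin upright with its collar flat on the bridge.
- The disc angle did not change over 0.1 s, and the hub showed no sink.
- The gripper is about 11 cm above the pin.
- The beaker, jar and tip box look unmoved in the top view.

**What disagreed:** while the pin was pressing, the force reading rose only about half as fast with depth as the hub spring should give. The early estimate of how far the nose had entered the hole was therefore too optimistic, and the wrist-camera fit corrected it. No reading came near 15 N, but force was only read between moves and not at the moment the disc sprang up.

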